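# Snap the cap onto the oil jar and keep it pressed home

## Robot

A 6-joint arm with a two-finger parallel gripper is mounted at the origin on a cart in front of the work surface, level with it; the furniture and walls round the work are solid. World frame = base frame: x ahead of the robot, y to its left, z up, the work surface at z = 0. Lengths are in m, angles in rad, forces in N, time in s.
With the tool pointing down it reaches from about 0.35 to 0.775 m from the base axis. Payload 7.3 kg.
Tool frame: the origin (TCP) lies at the centre of the arm's flange, where the gripper is bolted on; the fingertips stand 178 mm ahead of it and the grasp point (between the pads) lies 159 mm ahead of it (tip_extent is the distance from the TCP to the fingertips, in m); z points along the fingers, y is the line along which they close (so a half turn about z gives the same grasp; the last joint's range is limited). The gripper opens to 92 mm and grips with 3 to 60 N. Pads are 19 mm wide; open, the fingers measure 130 mm over their backs; the gripper's body (75 mm by 190 mm) begins 47 mm behind the grasp point.
Start: joints at [1.168, 0.342, 1.524, -0, 1.275, -0.146], TCP at [0.133, 0.508, 0.405] pointing down, gripper open.
Joint ranges: [-2.53, 2.53], [-0.77, 2.02], [0.04, 2.7], [-1, 4.14], [0.28, 2.66], [-3.11, 3.11]. Speed limits (rad/s): [2.57, 2.57, 3.14, 3.14, 3.14, 3.14].

## Interface

Orientations are given as [roll, pitch, yaw] about the fixed x, y, z axes, in that order (R = Rz(yaw) Ry(pitch) Rx(roll)).
In Python, from cell import * gives the robot as it stands.
- The arm moves only by the tool arm_command, never from a script. Its arguments are lists of equal length, an entry for each row: "xyz": the shift along the world's x, y, z in mm, a list of three; "spin": the turn about the world's z in degrees. In form: {"xyz": [[tx, ty, tz], ...], "spin": [spin, ...]}. A call has 1 to 20 rows; each row shifts and turns the commanded pose from where the row before left it; what a row does not reach is not made up. A row lasts 1/10 s, in which the tool goes at most 50 mm and 8.59 degrees, less where a joint would pass 70% of its speed; a pose out of reach is approached as far as the arm can. A call with a gripper value outside its range is refused whole. "jaw" is the opening, from -1 (shut) to 1 (fully open), set as the call begins (left out, the last holds). The fingers move at their own pace and stop on an object; "squeeze" is the grip in N (left out, the last holds). Time passes only in rows, so rows that do not move let the fingers close. It gives the time, the measured TCP pose, the force, the opening and the grip force at its end, in the units of the state.
- observe(): the state, without advancing time (a new reading comes with each control period).
- read_camera(name): name is "side" or "top" or "wrist"; returns a dict with "img" (384x512x3 uint8, red, green, blue), "depth" (384x512 float32, m along the optical axis (not along the pixel's ray), 0 where there is no reading), "fx", "fy", "cx", "cy" (pixels), "world_from_camera" (4x4, takes a point from camera to world coordinates). Camera axes: x right, y up, looking along -z (the intrinsics and any distortion apply to the point x, -y, -z); pixel columns grow to the right and rows downward; lengths in m; the calibration is good to about 2 mm. A picture is of the moment at which its call begins.
- hand_in(): hands the job in; it is judged then, once.
The state is a dict: "time": time; "qpos": joint angles; "qvel": joint speeds; "joint_efforts": joint torques, N m; "tool_pos": TCP position; "tool_rot": TCP orientation; "contact_force": force on the tool from outside, world axes, zero at the start; "torque": the same for the moment, N m; "opening": finger opening in m; "grip_force": force on a finger pad.
Only numpy, scipy, OpenCV 4.12 (cv2) and the standard library are available. Lean on these libraries where they do the work, as an engineer would, in place of code of your own. Each camera call takes 0.05 s, during which the arm holds its last target. There are 200 camera calls.

## Task

Take the blue snap cap by its knob, slide it out of the open end of the grey storage rail, and press it straight down onto the neck of the oil jar until it clicks and sits fully home on the jar's shoulder. Keep gripping the knob and keep pressing firmly down after the click: the job finishes with the robot still holding the cap pressed home. Leave the tins and the tea box where they stand.

Things in the scene. Friction and masses are not known exactly. Their poses are not given: they have to be found in the camera images.
- cap: Loose blue plastic snap cap, 70 g. Origin at the centre of its open underside, z up. Round body 48 mm in diameter, 30 mm high; on it a round knob (the grip), 24 mm in diameter, from 30 to 68 mm above the origin. Hollow inside, 26 mm deep, with an inward lip at the bottom edge, 4 mm high, opening 30 mm. Its yaw does not matter.
- rail: Grey plastic storage rail for the cap, fixed, 74 x 69 x 47 mm. Origin at the centre of its underside, z up. Its channel runs along its x axis, back wall at +x, open at -x, roughly toward the robot. Floor 8 mm above the worktop (the cap stands on it); channel 53 mm wide, 34 mm high; two lips above it (42 to 47 mm above the worktop) leave a 32 mm slot for the knob.
- jar: Squat amber glass oil jar in a steel base of 100 mm diameter, fixed, upright. Origin at the centre of its underside, z up. Its flat white shoulder, 54 mm in diameter, is 80 mm above the worktop; from it rises the white neck, 26 mm in diameter, top 104 mm above the worktop, the uppermost 7 mm tapered to 16 mm. Wall cabinets hang beyond it, 0.53 m above the worktop, from x = 0.62 m.
- pepper_tin: Bystander: green pepper tin with a black lid, 55 mm diameter, 88 mm high, loose. Origin at the centre of its underside.
- cocoa_tin: Bystander: cream cocoa tin with a steel lid, 69 mm diameter, 105 mm high, loose. Origin at the centre of its underside.
- tea_box: Bystander: yellow tea box, 53 x 77 x 82 mm, loose. Origin at the centre of its underside.
- rail_mouth (a point): Centre of the rail's open end, at floor height: x = -37 mm in the rail's frame, 8 mm above the worktop. The lips keep the cap from being lifted out of the rail: it comes free only by sliding toward the rail's -x, once its centre is 24 mm or more beyond this point.
- jar_seat (a point): Centre of the jar's shoulder, 80 mm above the worktop: where the cap's underside belongs. Four sprung steel balls in the neck, 35 mm across, 9 mm above this point, meet the cap's lip when its underside is 13 mm above it; pressing on takes about 8 to 15 N, then the lip snaps past (click), the force drops and the balls draw the cap down toward the shoulder, a rigid stop.
Not all that is in view belongs to the job. Several things have the shape of the cap; the one meant has the colours described above.

How it is judged:
By the outcome, as a careful person would: the job done as asked, in the order asked, and still so for the second after the job is handed in, while the arm keeps its last pose, push and grip.
It also fails if it takes over 51 s, if anything falls off the work surface, if the arm or the gripper's body presses on something with over 40 N, if the wrist force passes 120 N, or if a joint passes its speed limit or range.

## Working session

There is one attempt and no reset: what is moved stays moved. The work goes in short steps, Python scripts to look and compute and a tool call to move; the robot and the scene stay as the last step left them, time stands still between calls to the robot, and variables do not carry over. Pictures are saved under pics/ and viewed, at most 10 in all, crops included, and the job is handed in when it is done.

Besides the shell and the picture viewer there is one more tool, called after ">>>" as name(argument=value, ...) on one line, values as JSON. arm_command: Moves the arm, as the interface text tells. Its arguments: {"type":"object","properties":{"xyz":{"type":"array","items":{"type":"array","items":{"type":"number"}}},"spin":{"type":"array","items":{"type":"number"}},"jaw":{"type":"number"},"squeeze":{"type":"number"}},"required":["xyz","spin"]}

```bash
mkdir -p pics; cat > h.py <<'E'
from cell import *
import numpy as np, cv2
def grab(n):
    c=read_camera(n); cv2.imwrite
    return c
def world(c,u,v,d):
    p=np.array([(u-c["cx"])/c["fx"]*d,-(v-c["cy"])/c["fy"]*d,-d*np.ones_like(d)])
    W=c["world_from_camera"]; return (W[:3,:3]@p.reshape(3,-1)).T+W[:3,3]
def cloud(c):
    v,u=np.mgrid[0:384,0:512]; return world(c,u.astype(float),v.astype(float),c["depth"].astype(float)).reshape(384,512,3)
def ray(c,u,v,z):
    W=c["world_from_camera"]; d=W[:3,:3]@np.array([(u-c["cx"])/c["fx"],-(v-c["cy"])/c["fy"],-1.]); o=W[:3,3]
    return o+d*(z-o[2])/d[2]
E
python3 - <<'E'
from h import *
ims=[]
for n in("top","side"):
    c=read_camera(n); np.savez(n+".npz",**c); ims.append(c["img"][:,:,::-1])
    print(n,c["fx"],c["cx"],c["cy"],c["world_from_camera"].round(3).tolist(),[k for k in c])
cv2.imwrite("pics/top.png",ims[0]);cv2.imwrite("pics/side.png",ims[1])
print(observe())
E
```

```text
top 481.04210954468317 247.68490397406688 186.52378596754193 [[0.004, 0.998, -0.057, 0.552], [-1.0, 0.004, -0.011, -0.133], [-0.011, 0.057, 0.998, 1.136], [0.0, 0.0, 0.0, 1.0]] ['img', 'depth', 'fx', 'fy', 'cx', 'cy', 'world_from_camera']
side 411.3467302266936 252.74994730429972 193.27785854861665 [[-0.889, 0.234, -0.394, 0.23], [-0.457, -0.485, 0.746, 0.543], [-0.017, 0.843, 0.538, 0.571], [0.0, 0.0, 0.0, 1.0]] ['img', 'depth', 'fx', 'fy', 'cx', 'cy', 'world_from_camera']
{'time': 0.1, 'qpos': array([ 1.16798925e+00,  3.42651494e-01,  1.52489511e+00, -6.03983270e-06,
        1.27536783e+00, -1.45998136e-01]), 'qvel': array([-0.00041464,  0.00026286, -0.00231596,  0.00084499,  0.00157563,
       -0.00183148]), 'joint_efforts': array([ 3.03854620e-03, -4.31999052e+01, -2.44696641e+01,  7.20078265e-02,
        5.25800907e-02, -3.03354909e-05]), 'tool_pos': array([0.13328301, 0.50768782, 0.4041243 ]), 'tool_rot': array([-3.14028409e+00, -1.86579488e-04,  2.88478535e+00]), 'contact_force': array([-0.29443368, -0.17679711,  0.51956924]), 'torque': array([-0.01608435, -0.01231692, -0.03285443]), 'grip_force': 0.0, 'opening': 0.09182454761730384}
```

View pics/top.png

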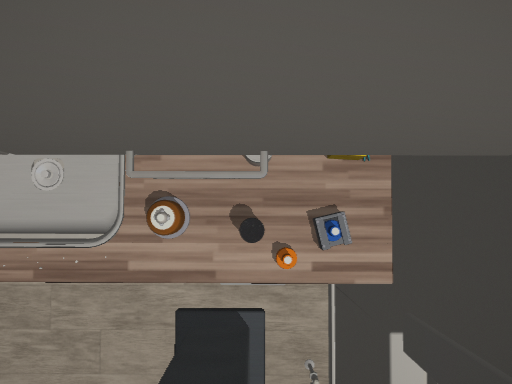

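View pics/side.png

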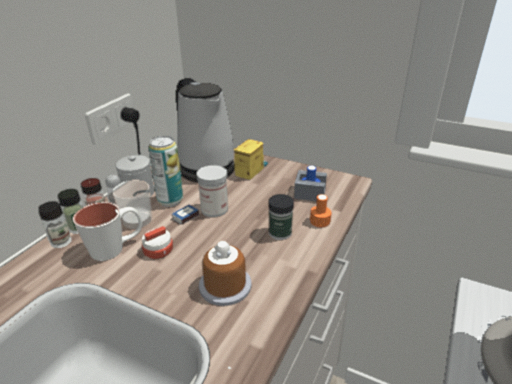

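The top view shows the jar at about (163,217), the rail with the blue cap at (333,230), the pepper tin at (252,230), an orange decoy at (287,259) and a bar at row 175. The side view shows the knob at (311,173) and the jar neck at (223,250).

```bash
python3 - <<'E'
from h import *
C={n:dict(np.load(n+".npz")) for n in("top","side")}
crops=[]
for n,c in C.items():
    P=cloud(c); hsv=cv2.cvtColor(c["img"],cv2.COLOR_RGB2HSV)
    roi=(slice(195,260),slice(305,360)) if n=="top" else (slice(160,205),slice(285,335))
    m=np.zeros((384,512),bool); m[roi]=((hsv[...,0]>105)&(hsv[...,0]<125)&(hsv[...,1]>150))[roi]
    q=P[m]; print(n,"blue",m.sum(),np.percentile(q,[2,50,98],axis=0).round(3).tolist())
    k=m&(P[...,2]>.065); v,u=np.nonzero(k); print(" knob top px",u.mean(),v.mean(),np.median(P[k],axis=0).round(4),k.sum())
for (u,v) in [(160,175),(200,175),(264,160),(129,160),(163,217),(185,217),(252,230),(287,259),(335,231),(320,225),(343,222),(257,158),(350,156)]:
    print((u,v),cloud(C["top"])[v,u].round(3),C["top"]["img"][v,u])
a=cv2.resize(C["top"]["img"][190:275,280:365,::-1],None,fx=4.6,fy=4.6,interpolation=cv2.INTER_CUBIC)
b=cv2.resize(C["top"]["img"][175:260,120:205,::-1],None,fx=4.6,fy=4.6,interpolation=cv2.INTER_CUBIC)
cv2.imwrite("pics/crop1.png",np.hstack([a,b]))
E
```

```text
top blue 203 [[0.494, -0.331, 0.034], [0.521, -0.31, 0.039], [0.539, -0.298, 0.078]]
 knob top px 333.2926829268293 230.8048780487805 [ 0.5178 -0.3068  0.0749] 41
side blue 90 [[0.503, -0.332, 0.036], [0.512, -0.303, 0.057], [0.536, -0.297, 0.074]]
 knob top px 311.0416666666667 172.04166666666666 [ 0.5133 -0.3019  0.0705] 24
(160, 175) [ 0.598 -0.023  0.571] [135 131 126]
(200, 175) [ 0.598 -0.071  0.57 ] [138 135 131]
(264, 160) [ 0.616 -0.146  0.571] [137 135 130]
(129, 160) [0.615 0.013 0.574] [132 129 125]
(163, 217) [0.545 0.06  0.102] [195 194 185]
(185, 217) [0.545 0.025 0.012] [130 125 130]
(252, 230) [ 0.518 -0.131  0.089] [41 42 42]
(287, 259) [ 0.454 -0.209  0.066] [194 195 191]
(335, 231) [ 0.516 -0.313  0.075] [195 195 190]
(320, 225) [ 0.528 -0.284  0.048] [102 104 106]
(343, 222) [ 0.535 -0.336  0.048] [101 104 106]
(257, 158) [ 0.552 -0.133  1.136] [157 154 148]
(350, 156) [ 0.682 -0.349  0.066] [94 77 24]
```

View pics/crop1.png

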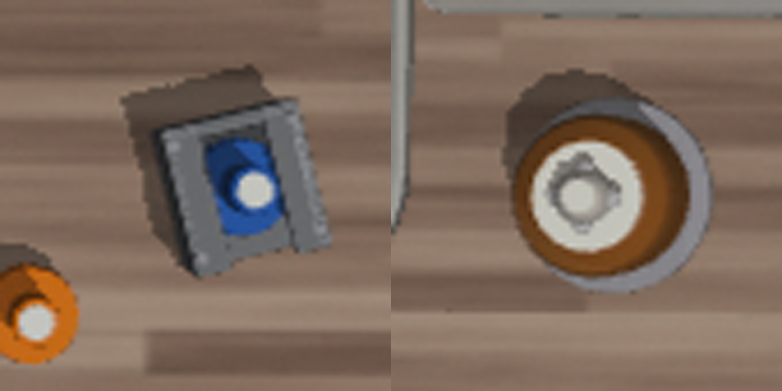

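Crop: the knob's light top is at about px (335.4,231.3). The rail is rotated about 14° with its mouth toward the image bottom, and the jar neck is at about px (161.5,217). I'll hover over the rail, then measure with the wrist camera.

>>> arm_command(xyz=[[32, -31, 0], [32, -31, 0], [32, -31, 0], [32, -31, 0], [32, -31, 0], [32, -31, 0], [32, -31, 0], [32, -31, 0], [32, -31, 0], [32, -31, 0], [6, -42, 0], [6, -42, 0], [6, -42, 0], [6, -42, 0], [6, -42, 0], [6, -42, 0]], spin=[-3, -3, -3, -3, -3, -3, -3, -3, -3, -3, -3, -3, -3, -3, -3, -3], jaw=1)

```text
time: 1.7
tool_pos: [0.4892, -0.0559, 0.4045]
tool_rot: [-3.141, -0.0, 2.045]
contact_force: [0.5, -0.2, -0.4]
opening: 0.0921
grip_force: 0.0
```

>>> arm_command(xyz=[[4, -42, 0], [4, -42, 0], [4, -42, 0], [4, -42, 0], [4, -42, 0], [4, -30, 0], [0, 0, 0]], spin=[-3, -3, -3, -3, -1, 0, 0])

```text
time: 2.4
tool_pos: [0.513, -0.2978, 0.4036]
tool_rot: [-3.141, 0.0, 1.816]
contact_force: [0.0, -0.4, -0.6]
opening: 0.0917
grip_force: 0.0
```

```bash
python3 - <<'E'
from h import *
o=observe(); print(o["tool_pos"],o["tool_rot"],o["time"],o["contact_force"])
c=read_camera("wrist"); np.savez("w1.npz",**c); print(c["fx"],c["cx"],c["cy"],c["world_from_camera"].round(3).tolist())
cv2.imwrite("pics/w1.png",c["img"][:,:,::-1])
E
```

```text
[ 0.5130449  -0.29781551  0.40356313] [-3.14072342e+00  2.29305668e-04  1.81623917e+00] 2.4 [ 0.03509714 -0.39629287 -0.58270026]
276.08699851437353 255.5054050350761 192.68944297202893 [[0.97, -0.232, -0.073, 0.493], [0.243, 0.926, 0.29, -0.219], [0.0, -0.299, 0.954, 0.383], [0.0, 0.0, 0.0, 1.0]]
```

View pics/w1.png

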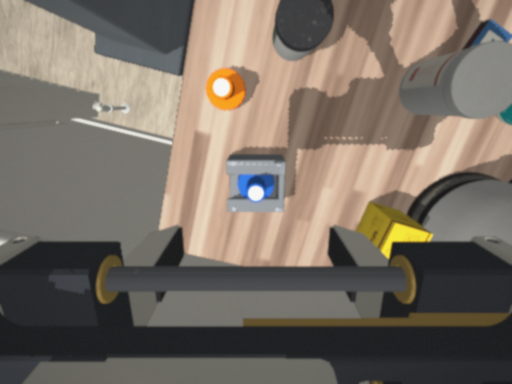

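Wrist view: the knob's white top is at (256,193), and the rail spans (228..285, 155..212) with its mouth on the left. Next I'll fit these points.

```bash
cat >> h.py <<'E'
def tri(obs):
    A=np.zeros((3,3));b=np.zeros(3);L=[]
    for c,u,v in obs:
        W=c["world_from_camera"]; d=W[:3,:3]@np.array([(u-c["cx"])/c["fx"],-(v-c["cy"])/c["fy"],-1.]); d/=np.linalg.norm(d)
        M=np.eye(3)-np.outer(d,d); A+=M; b+=M@W[:3,3]; L.append((M,W[:3,3]))
    x=np.linalg.solve(A,b); return x,[np.linalg.norm(M@(x-o)) for M,o in L]
def white(c,u0,v0,r=12,t=165):
    I=c["img"].astype(int); m=(I.min(2)>t)&(I.max(2)-I.min(2)<45); vv,uu=np.nonzero(m)
    k=np.hypot(uu-u0,vv-v0)<r; return uu[k].mean(),vv[k].mean(),k.sum()
E
python3 - <<'E'
from h import *
C={n:dict(np.load(n+".npz")) for n in("top","side","w1")}
a=white(C["top"],335.4,231.3,7); b=white(C["w1"],256,193,12); print(a,b)
print("knob",tri([(C["top"],*a[:2]),(C["w1"],*b[:2])]), ray(C["top"],*a[:2],.076),ray(C["w1"],*b[:2],.076))
for n,roi in(("top",(190,275,305,362)),("w1",(140,225,215,300))):
    c=C[n];P=cloud(c); I=c["img"].astype(int)
    m=np.zeros((384,512),bool); r=roi; m[r[0]:r[1],r[2]:r[3]]=True
    m&=(P[...,2]>.042)&(P[...,2]<.053)&(I.max(2)-I.min(2)<25)
    q=P[m][:,:2].astype(np.float32); q=q; (ct,sz,an)=cv2.minAreaRect(q*1000); print(n,m.sum(),ct,sz,an,np.median(P[m][:,2]))
    print(cv2.boxPoints((ct,sz,an)).round(1).tolist())
c=C["top"]; I=c["img"].astype(int); P=cloud(c)
m=np.zeros((384,512),bool); m[195:240,140:190]=True
s=m&(P[...,2]>.07)&(I.min(2)>110)&(I.max(2)-I.min(2)<50); v,u=np.nonzero(s)
(ct,r)=cv2.minEnclosingCircle(np.c_[u,v].astype(np.float32)); print("jar shoulder",ct,r,u.mean(),v.mean(),ray(c,*ct,.08),np.percentile(P[s][:,2],[5,50,95]))
n=s&(P[...,2]>.1); v,u=np.nonzero(n); print("neck",n.sum(),P[n].mean(0))
E
```

```text
(np.float64(334.87179487179486), np.float64(230.87179487179486), np.int64(39)) (np.float64(255.41520467836258), np.float64(192.8654970760234), np.int64(171))
knob (array([ 0.51635917, -0.3130075 ,  0.0749203 ]), [np.float64(0.000160577069859516), np.float64(0.0001605770698593973)]) [ 0.51627172 -0.31292871  0.076     ] [ 0.51639908 -0.31257192  0.076     ]
top 588 (516.3402709960938, -313.6358337402344) (73.95550537109375, 69.60469055175781) 13.787745475769043 0.04683882086131308
[[472.1000061035156, -288.6000061035156], [488.70001220703125, -356.20001220703125], [560.5, -338.6000061035156], [544.0, -271.0]]
w1 1717 (516.467529296875, -312.95355224609375) (73.87496185302734, 68.67198181152344) 13.731882095336914 0.046258942940786474
[[472.3999938964844, -288.3999938964844], [488.70001220703125, -355.1000061035156], [560.5, -337.5], [544.2000122070312, -270.79998779296875]]
jar shoulder (166.4199981689453, 212.5800018310547) 17.790903091430664 162.44525547445255 217.4647201946472 [0.55473689 0.05676972 0.08      ] [0.07717773 0.08117421 0.10477133]
neck 69 [0.54392731 0.06178431 0.11856076]
```

>>> arm_command(xyz=[[1, -5, -20], [1, -5, -20], [1.4, -5, -20], [0, 0, -20], [0, 0, -20], [0, 0, -20], [0, 0, -20], [0, 0, -10], [0, 0, -9], [0, 0, -8], [0, 0, -4], [0, 0, -2], [0, 0, 0], [0, 0, 0]], spin=[0, 0, 0, 0, 0, 0, 0, 0, 0, 0, 0, 0, 0, 0], jaw=0)

```text
time: 3.85
tool_pos: [0.5168, -0.3093, 0.2322]
tool_rot: [3.141, 0.001, 1.82]
contact_force: [0.1, -0.8, -0.1]
opening: 0.0456
grip_force: 0.0
```

>>> arm_command(xyz=[[-0.4, -3.5, -3.5], [0, 0, 0], [0, 0, 0]], spin=[0, 0, 0])

```text
time: 4.15
tool_pos: [0.5162, -0.3129, 0.2282]
tool_rot: [3.142, -0.0, 1.82]
contact_force: [0.6, -0.1, -0.3]
opening: 0.0463
grip_force: 0.0
```

>>> arm_command(xyz=[[0, 0, 0], [0, 0, 0], [0, 0, 0], [0, 0, 0], [0, 0, 0], [0, 0, 0]], spin=[0, 0, 0, 0, 0, 0], jaw=-1, squeeze=50)

```text
time: 4.75
tool_pos: [0.5164, -0.3127, 0.2283]
tool_rot: [3.141, 0.0, 1.82]
contact_force: [0.7, 1.0, 0.5]
opening: 0.023
grip_force: 50.0
```

>>> arm_command(xyz=[[0, 0, 1], [-5, -1.2, 0], [-5, -1.2, 0], [-10, -2.5, 0], [-10, -2.5, 0]], spin=[0, 0, 0, 0, 0])

```text
time: 5.25
tool_pos: [0.4853, -0.3203, 0.2292]
tool_rot: [-3.141, -0.0, 1.82]
contact_force: [-0.6, 0.0, -0.3]
opening: 0.023
grip_force: 50.0
```

>>> arm_command(xyz=[[-10, -2.5, 0], [-10, -2.5, 0], [-10, -2.5, 0], [-10, -2.5, 0], [-5, -1.2, 0], [0, 0, 0]], spin=[0, 0, 0, 0, 0, 0])

```text
time: 5.85
tool_pos: [0.4406, -0.3316, 0.2293]
tool_rot: [-3.142, -0.0, 1.819]
contact_force: [0.5, 0.0, -0.4]
opening: 0.0229
grip_force: 50.0
```

```bash
python3 - <<'E'
from h import *
c=read_camera("wrist"); np.savez("w2.npz",**c)
P=cloud(c);h=cv2.cvtColor(c["img"],cv2.COLOR_RGB2HSV)
m=(h[...,0]>105)&(h[...,0]<125)&(h[...,1]>150); 
o=observe(); k=m&(np.hypot(P[...,0]-o["tool_pos"][0],P[...,1]-o["tool_pos"][1])<.05)
print(o["tool_pos"],k.sum(),np.percentile(P[k],[2,50,98],axis=0).round(4))
E
```

```text
[ 0.44111254 -0.33150374  0.22936377] 2914 [[ 0.4194 -0.3312  0.0202]
 [ 0.4368 -0.3201  0.0389]
 [ 0.4564 -0.308   0.0767]]
```

The cap is out of the rail and held. I'll lift it, carry it toward the jar, and look at the jar on the way.

>>> arm_command(xyz=[[0, 0, 20], [0, 0, 35], [0, 0, 35], [0, 0, 35], [7, 20, 0], [8, 30, 0], [8, 35, 0], [8, 35, 0], [8, 35, 0], [8, 35, 0], [7, 30, 0], [5, 20, 0], [0, 0, 0], [0, 0, 0]], spin=[0, 0, 0, 0, 0, 0, 0, 0, 0, 0, 0, 0, 0, 0], squeeze=60)

```text
time: 7.3
tool_pos: [0.5005, -0.091, 0.3543]
tool_rot: [3.141, 0.0, 1.822]
contact_force: [-0.1, -0.9, -0.2]
opening: 0.0228
grip_force: 60.0
```

```bash
python3 - <<'E'
from h import *
print(observe()["tool_pos"]); c=read_camera("wrist"); np.savez("w3.npz",**c); cv2.imwrite("pics/w3.png",c["img"][:,:,::-1])
E
```

```text
[ 0.50054043 -0.09097893  0.35430296]
```

>>> arm_command(xyz=[[8, 15, 0], [10, 30, 0], [8, 15, 0], [0, 0, 0], [0, 0, 0]], spin=[0, 0, 0, 0, 0])

```text
time: 7.85
tool_pos: [0.5262, -0.0322, 0.3541]
tool_rot: [-3.141, 0.0, 1.82]
contact_force: [-0.5, 0.2, -1.7]
opening: 0.0227
grip_force: 60.0
```

```bash
python3 - <<'E'
from h import *
print(observe()["tool_pos"]); c=read_camera("wrist"); np.savez("w4.npz",**c)
a=dict(np.load("w3.npz")); f=lambda c:cv2.resize(c["img"][:260,100:480,::-1],None,fx=1.05,fy=1.05)
cv2.imwrite("pics/w34.png",np.hstack([f(a),f(c)]))
E
```

```text
[ 0.52624177 -0.03219041  0.35408138]
```

View pics/w34.png

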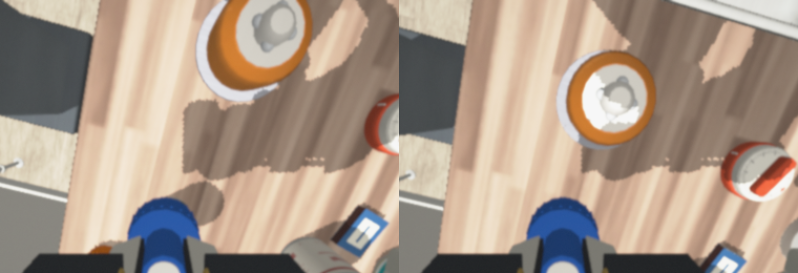

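Both wrist views show the cap held upright at the bottom, with the jar's shoulder at about px (362,27) in the first and (303,93) in the second. Next I'll fit the shoulder circle.

```bash
python3 - <<'E'
from h import *
T=[]
for n,u0,v0 in(("w3",362,27),("w4",303,93),("top",162.4,217.5)):
    c=dict(np.load(n+".npz")); h=cv2.cvtColor(c["img"],cv2.COLOR_RGB2HSV)
    P=cloud(c)
    o=((h[...,1]<120)).astype(np.uint8)
    # restrict to pixels whose ray at z=.08 falls within 36 mm of rough centre
    v,u=np.mgrid[0:384,0:512]; W=c["world_from_camera"]
    d=np.stack([(u-c["cx"])/c["fx"],-(v-c["cy"])/c["fy"],-np.ones((384,512))],-1)@W[:3,:3].T
    X=W[:3,3]+d*((.08-W[2,3])/d[...,2])[...,None]
    rough=ray(c,u0,v0,.08); m=o.astype(bool)&(np.hypot(X[...,0]-rough[0],X[...,1]-rough[1])<.033)
    nl,lab,st,cen=cv2.connectedComponentsWithStats(m.astype(np.uint8)); k=1+np.argmax(st[1:,4]); m=lab==k
    cs,_=cv2.findContours(m.astype(np.uint8),cv2.RETR_EXTERNAL,cv2.CHAIN_APPROX_NONE); p=cv2.convexHull(max(cs,key=len))[:,0]
    q=np.array([ray(c,a,b,.08)[:2] for a,b in max(cs,key=len)[:,0]])
    A=np.c_[2*q,np.ones(len(q))]; s=np.linalg.lstsq(A,(q**2).sum(1),rcond=None)[0]; r=np.sqrt(s[2]+s[:2]@s[:2])
    e=cv2.fitEllipse(max(cs,key=len)); T.append((c,*e[0]))
    print(n,rough.round(4),"circle",s[:2].round(4),"r",r.round(4),"resid",np.std(np.hypot(*(q-s[:2]).T)).round(4),"ell",np.round(e[0],1),np.round(e[1],1))
    k=m&(P[...,2]>.1)&(P[...,2]<.108); print("  z med",np.median(P[m][:,2]),"neck top",k.sum(),P[k].mean(0) if k.any() else '')
print("tri w3w4",tri(T[:2])); print("tri all",tri(T))
c=dict(np.load("w4.npz"));P=cloud(c);h=cv2.cvtColor(c["img"],cv2.COLOR_RGB2HSV)
m=(h[...,0]>105)&(h[...,0]<125)&(h[...,1]>150); m[:180]=0; m&=(np.hypot(P[...,0]-.526,P[...,1]+.032)<.04)
t=P[m]; R=observe()["tool_pos"]; rel=t-R
print("cap rel",np.percentile(rel,[1,50,99],axis=0).round(4).tolist())
b=rel[(rel[:,2]<-.195)]; q=b[:,:2]; s=np.linalg.lstsq(np.c_[2*q,np.ones(len(q))],(q**2).sum(1),rcond=None)[0]; print("body side circle",s[:2].round(4),np.sqrt(s[2]+s[:2]@s[:2]).round(4),len(q))
E
```

```text
w3 [0.5489 0.0684 0.08  ] circle [0.5456 0.0649] r 0.0255 resid 0.0016 ell [356.7  29.7] [63.7 70.1]
  z med 0.08053194001174113 neck top 685 [0.54451739 0.06577021 0.10274807]
w4 [0.5433 0.0671 0.08  ] circle [0.5449 0.0664] r 0.0266 resid 0.0003 ell [304.6  93.3] [61.  65.6]
  z med 0.08018701187982996 neck top 560 [0.54480498 0.06655229 0.10270757]
top [0.5439 0.0655 0.08  ] circle [0.5445 0.0657] r 0.0259 resid 0.0007 ell [162.3 217.3] [23.3 24. ]
  z med 0.08139821001375913 neck top 77 [0.54446027 0.06525732 0.10347665]
tri w3w4 (array([0.54611826, 0.06739384, 0.07495023]), [np.float64(0.0006768720492698581), np.float64(0.000676872049269946)])
tri all (array([0.5449906 , 0.06636821, 0.07906183]), [np.float64(0.000859050672440068), np.float64(0.0009712571807936701), np.float64(0.0007268494086729765)])
cap rel [[-0.0219, -0.0007, -0.2097], [-0.0038, 0.0116, -0.1904], [0.0171, 0.0239, -0.1523]]
body side circle [-0.0002  0.0007] 0.0232 342
```

>>> arm_command(xyz=[[4.5, 22, 0], [5, 30, 0], [5, 28, 0], [4, 18.3, 0], [0, 0, 0], [0, 0, 0], [0, 0, 0]], spin=[0, 0, 0, 0, 0, 0, 0])

```text
time: 8.6
tool_pos: [0.5447, 0.0656, 0.3542]
tool_rot: [-3.141, 0.0, 1.819]
contact_force: [0.1, 0.5, -0.8]
opening: 0.0229
grip_force: 60.0
```

>>> arm_command(xyz=[[0, 0.5, -10], [0, 0, -10], [0, 0, -6], [0, 0, -4], [0, 0, -4], [0, 0, -3], [0, 0, 0], [0, 0, 0]], spin=[0, 0, 0, 0, 0, 0, 0, 0])

```text
time: 9.4
tool_pos: [0.5449, 0.0676, 0.3174]
tool_rot: [3.141, 0.0, 1.82]
contact_force: [-0.0, 0.3, -0.3]
opening: 0.0228
grip_force: 60.0
```

```bash
python3 - <<'E'
from h import *
c=read_camera("side"); print(observe()["tool_pos"],observe()["contact_force"],observe()["torque"]); cv2.imwrite("pics/s2.png",cv2.resize(c["img"][180:310,140:310,::-1],None,fx=4,fy=4,interpolation=cv2.INTER_CUBIC))
E
```

```text
[0.54488804 0.06757113 0.31748908] [ 0.18841128  0.55341888 -0.92363619] [-0.11749713  0.02988618  0.0221714 ]
```

View pics/s2.png

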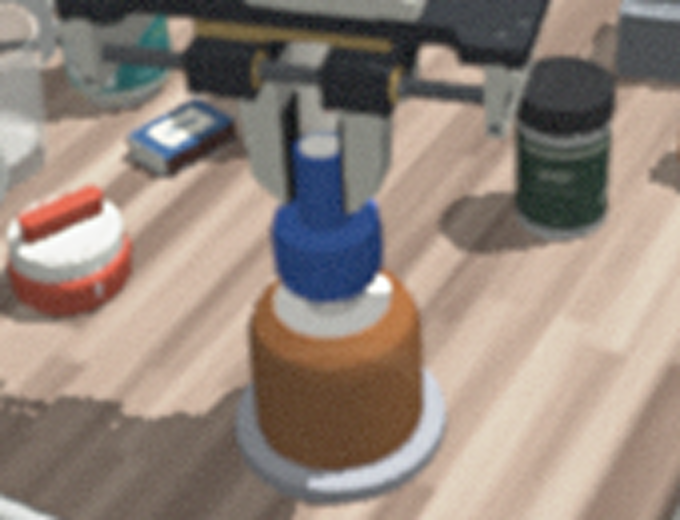

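The side view shows the cap upright, over the neck and just above the shoulder. I'll correct y and press down.

>>> arm_command(xyz=[[0, -1.4, 0], [0, 0, 0], [0, 0, -2], [0, 0, -2], [0, 0, 0]], spin=[0, 0, 0, 0, 0])

```text
time: 9.95
tool_pos: [0.5449, 0.0662, 0.3132]
tool_rot: [3.141, -0.0, 1.82]
contact_force: [0.4, 0.6, -0.2]
opening: 0.0229
grip_force: 60.0
```

>>> arm_command(xyz=[[0, 0, -1.5], [0, 0, -1.5], [0, 0, -1], [0, 0, 0]], spin=[0, 0, 0, 0])

```text
time: 10.35
tool_pos: [0.5452, 0.0662, 0.3106]
tool_rot: [3.139, 0.001, 1.82]
contact_force: [0.0, 0.4, 7.4]
opening: 0.0229
grip_force: 60.0
```

>>> arm_command(xyz=[[0, 0, -1], [0, 0, -1], [0, 0, 0]], spin=[0, 0, 0])

```text
time: 10.65
tool_pos: [0.545, 0.0662, 0.3077]
tool_rot: [3.14, 0.0, 1.82]
contact_force: [0.2, 0.2, 2.0]
opening: 0.0229
grip_force: 60.0
```

>>> arm_command(xyz=[[0, 0, -1], [0, 0, -1], [0, 0, 0]], spin=[0, 0, 0])

```text
time: 10.95
tool_pos: [0.5448, 0.0662, 0.3043]
tool_rot: [-3.141, -0.0, 1.82]
contact_force: [2.5, 0.4, -5.2]
opening: 0.0228
grip_force: 60.0
```

>>> arm_command(xyz=[[0, 0, -1], [0, 0, -1], [0, 0, 0]], spin=[0, 0, 0])

```text
time: 11.25
tool_pos: [0.5447, 0.0661, 0.3024]
tool_rot: [-3.14, -0.0, 1.82]
contact_force: [2.8, 1.3, -9.4]
opening: 0.0225
grip_force: 60.0
```

It clicked: the force peaked, then turned negative. I'll press on to the shoulder.

>>> arm_command(xyz=[[0, 0, -1], [0, 0, -1], [0, 0, 0]], spin=[0, 0, 0])

```text
time: 11.55
tool_pos: [0.5447, 0.066, 0.3014]
tool_rot: [-3.141, 0.0, 1.82]
contact_force: [0.1, -0.3, -2.0]
opening: 0.0228
grip_force: 60.0
```

>>> arm_command(xyz=[[0, 0, -1], [0, 0, -1], [0, 0, 0]], spin=[0, 0, 0])

```text
time: 11.85
tool_pos: [0.5448, 0.066, 0.3005]
tool_rot: [3.14, 0.001, 1.82]
contact_force: [-2.0, -0.5, 7.0]
opening: 0.0226
grip_force: 60.0
```

>>> arm_command(xyz=[[0, 0, -1], [0, 0, -1], [0, 0, -1], [0, 0, -1], [0, 0, 0], [0, 0, 0]], spin=[0, 0, 0, 0, 0, 0])

```text
time: 12.45
tool_pos: [0.5444, 0.0661, 0.3004]
tool_rot: [3.138, 0.002, 1.821]
contact_force: [-12.1, 0.5, 35.2]
opening: 0.0229
grip_force: 60.1
```

```bash
python3 - <<'E'
from h import *
c=read_camera("side"); o=observe(); print(o["tool_pos"],o["contact_force"],o["torque"]); cv2.imwrite("pics/s3.png",cv2.resize(c["img"][180:310,140:310,::-1],None,fx=4,fy=4,interpolation=cv2.INTER_CUBIC))
E
```

```text
[0.54441388 0.06608681 0.30039048] [-12.05129503   0.80381714  34.33681232] [-0.20101208  2.48717707 -0.02888498]
```

View pics/s3.png

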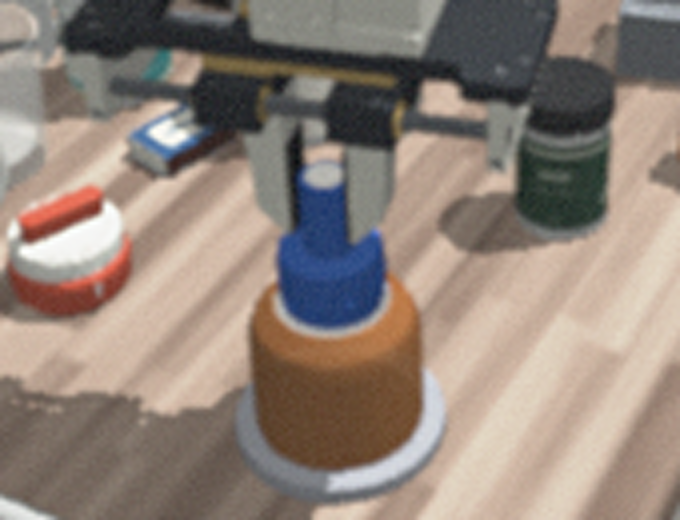

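The view shows the cap flush on the white shoulder and upright, with the TCP at the seated height. I'll ease the push to about 25 N and hold.

>>> arm_command(xyz=[[-0.7, 0, 1], [0, 0, 0], [0, 0, 0], [0, 0, 0], [0, 0, 0], [0, 0, 0]], spin=[0, 0, 0, 0, 0, 0])

```text
time: 13.1
tool_pos: [0.5442, 0.0661, 0.3004]
tool_rot: [3.137, 0.002, 1.82]
contact_force: [-8.4, -0.4, 25.8]
opening: 0.0231
grip_force: 60.1
```

```bash
python3 -c "
from cell import *
print(hand_in())"
```

```text
the job is handed in; nothing more can be done
None
```

I handed the job in at about 13 s: the blue cap clicked onto the oil jar and sits on the shoulder, with the gripper still holding the knob and pressing down at about 26 N; hand-in returned no verdict.

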